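Line up the reagent bottles by height in the tray

TASK

Put the four reagent bottles away in the white four-bay tray, one to a bay, in order of height: the tallest in the bay next to the carrying handle, then the next tallest, and so on down to the shortest in the bay farthest from the handle. Leave every bottle standing upright on the floor of its bay. Do not tip any bottle over on the way, and do not push the spatula, the pen or the tape roll about.

Things in the scene. Friction and masses are not known exactly. Their poses are not given: they have to be found in the camera images.
- bottle_tall: The tallest bottle: plain white plastic cylinder with a paper band and a ribbed grey cap, 112 mm high; body 52 mm in diameter, straight up to 78 mm, then a shoulder up to 93 mm; cap 33 mm in diameter from 94 mm up. Origin at the centre of its underside, z up along its axis; it is round, so its yaw means nothing. Closed with a fixed cap, rigid, under 0.2 kg.
- bottle_large: The second tallest bottle: white, with a blue cap, 93 mm high; body 48 mm in diameter, narrowing at a shoulder to the 28 mm cap, which starts at 77 mm. Origin at the centre of its underside, z up along its axis; it is round, so its yaw means nothing. Closed with a fixed cap, rigid, under 0.2 kg.
- bottle_medium: The third tallest bottle: brown, with a black cap, 81 mm high; body 42 mm in diameter, narrowing at a shoulder to the 24 mm cap, which starts at 67 mm. Origin at the centre of its underside, z up along its axis; it is round, so its yaw means nothing. Closed with a fixed cap, rigid, under 0.2 kg.
- bottle_small: The shortest bottle: white, with a red cap, 69 mm high and 33 mm in diameter, narrowing at a shoulder to its cap. Origin at the centre of its underside, z up along its axis; it is round, so its yaw means nothing. Closed with a fixed cap, rigid, under 0.2 kg.
- tray: White tray fixed to the worktop, turned any way round: 80 mm wide (x), 308 mm long (y). Four equal bays in a row, centres at y = +114, +38, -38, -114 mm, x = 0. Each is 72 mm square inside, floor 5 mm above the worktop; walls and dividers are 4 mm thick, tops 13 mm above the worktop. Its handle is outside the +y end. Origin: centre of the row, at worktop height, z up.
- tray_handle (a point): Middle of the tray's carrying handle, 40 mm above the worktop, at y = +180 mm in the tray's frame, past the +y end bay: a round bare-metal bar across the tray, 16 mm thick, 80 mm long, on two white arms, with an open gap between bar and bay. The other end has no handle.
- spatula: Thin metal lab spatula lying flat, 155 mm long (its y), 9 mm wide, 4 mm high; loose, not part of the job. Origin at the middle of its underside.
- pen_blue: Blue pen with a dark cap lying flat, 114 mm long (its y), 10 mm thick; loose, not part of the job. Origin at the middle of its underside.
- label_tape: Yellow roll of tape lying flat, 63 mm in diameter, 19 mm high; loose, not part of the job. Origin at the centre of its underside.
Mind the look-alikes: they are no part of the job. What is shaped like the bottle_tall but green or orange is not meant.

How it is judged:
At the end, for the whole second after the job is handed in: From the handle end the bays hold the bottles from tallest to shortest; each is upright within 0.1 rad on its bay's floor (underside 1 to 9 mm above the worktop), its axis within 22 mm of the bay's centre along the row and 24 mm across it, released and at rest (y of bottle_tall in the frame of tray between 0.092 and 0.136 m and x of bottle_tall in the frame of tray between -0.024 and 0.024 m and z of bottle_tall in the frame of tray between 0.001 and 0.009 m and angle between each of bottle_tall, bottle_large, bottle_medium, bottle_small's own z axis and vertical below 0.1 rad and linear speed of each of bottle_tall, bottle_large, bottle_medium, bottle_small below 0.02 m/s and y of bottle_large in the frame of tray between 0.016 and 0.06 m and x of bottle_large in the frame of tray between -0.024 and 0.024 m and z of bottle_large in the frame of tray between 0.001 and 0.009 m and y of bottle_medium in the frame of tray between -0.06 and -0.016 m and x of bottle_medium in the frame of tray between -0.024 and 0.024 m and z of bottle_medium in the frame of tray between 0.001 and 0.009 m and y of bottle_small in the frame of tray between -0.136 and -0.092 m and x of bottle_small in the frame of tray between -0.024 and 0.024 m and z of bottle_small in the frame of tray between 0.001 and 0.009 m); the robot touches nothing.
It fails at once if the spatula is shoved away by more than 40 mm (distance of spatula from where it was at the start of the episode above 0.04 m).
It fails at once if the pen is shoved away by more than 40 mm (distance of pen_blue from where it was at the start of the episode above 0.04 m).
It fails at once if the tape roll is shoved away by more than 40 mm (distance of label_tape from where it was at the start of the episode above 0.04 m).
It fails at once if a bottle is tipped over (angle between any of bottle_tall, bottle_large, bottle_medium, bottle_small's own z axis and vertical above 0.7 rad).
It also fails if it takes over 112 s, if anything falls off the work surface, if the arm or the gripper's body presses on something with over 40 N, if the wrist force passes 120 N, or if a joint passes its speed limit or range.

ROBOT

A 6-joint arm with a two-finger parallel gripper is mounted at the origin on a cart in front of the work surface, level with it; the furniture and walls round the work are solid. World frame = base frame: x ahead of the robot, y to its left, z up, the work surface at z = 0. Lengths are in m, angles in rad, forces in N, time in s.
With the tool pointing down it reaches from about 0.275 to 0.725 m from the base axis. Payload 5.6 kg.
Tool frame: the origin (TCP) lies at the very end of the fingers, on their centre line; the grasp point (between the pads) lies behind it (manip.grasp_offset is the x of the grasp point in the tool frame, in m); x points along the fingers, z is the direction in which the jaws open and shut, and the axes are right-handed (so a half turn about x gives the same grasp; the last joint's range is limited). The gripper opens to 85 mm and grips with 20 to 120 N. Pads are 22 mm wide; open, the fingers measure 114 mm over their backs; the gripper's body (76 mm by 85 mm) begins 54 mm behind the grasp point. The pads swing forward as they close: fully open they stand 13 mm farther back than shut.
Start: joints at [-0.955, 0.255, 0.108, 0, -1.424, -0.285], TCP at [0.179, -0.52, 0.231] pointing down, gripper open.
Joint ranges: [-2.95, 2.95], [-1.21, 1.97], [-1.09, 1.5], [-2.87, 1.71], [-2.94, -0.07], [-3.05, 3.05]. Speed limits (rad/s): [2.57, 2.57, 3.14, 3.14, 3.14, 3.14].

INTERFACE

Orientations are given as a rotation vector (axis times angle).
In Python, from station import read_state, viewer, ticket, manip gives the robot as it stands.
- The arm moves only by the shell command python3 -m crank 'ROWS' [OPENING]. ROWS is JSON, a list of rows, each a list of 6 numbers: the shift along the world's x, y, z in m, then the turn, a rotation vector about the world's x, y, z in degrees. A call has 1 to 12 rows; each row shifts and turns the pose as measured when the row begins; what a row does not reach is not made up. A row lasts 1/8 s, in which the tool goes at most 62.5 mm and 10.7 degrees, less where a joint would pass 70% of its speed; a pose out of reach is approached as far as the arm can. A call with a gripper value outside its range is refused whole. OPENING is the opening in per cent of the stroke, from 0 (shut) to 100 (fully open), set as the call begins (- or left out, the last holds). The fingers move at their own pace and stop on an object; the grip force is fixed at half the most. Time passes only in rows, so rows that do not move let the fingers close. It gives the time, the measured TCP pose, the force and the opening at its end, in the units of the state.
- read_state(): the state, without advancing time (a new reading comes with each control period).
- viewer.camera(name): name is "side" or "top" or "wrist"; returns the picture (420x560x3 uint8, red, green, blue); there is no depth.
- viewer.calibration(name): a dict with "mtx" (3x3 intrinsics, pixels), "dist" ([k1, k2, p1, p2, k3] as OpenCV has them; the pictures are not rectified), "R" (3x3) and "t" (3): a world point X has camera coordinates R X + t. Camera axes: x right, y down, z forward; pixel columns grow to the right and rows downward; lengths in m; the calibration is good to about 2 mm. A picture is of the moment at which its call begins: read the wrist's pose just before it. calibration takes no time and is no camera call; for the wrist camera it gives the pose at the moment of the call.
- ticket.finish_job(): hands the job in, once; it reports no verdict.
The state is a dict: "time": time; "joints": joint angles; "qvel": joint speeds; "effort": joint torques, N m; "position": TCP position; "eef_rot": TCP orientation; "ft_force": force on the tool from outside, world axes, zero at the start; "wrist_torque": the same for the moment, N m; "opening": finger opening in m.
Only numpy, scipy, OpenCV 4.12 (cv2) and the standard library are available. Lean on these libraries where they do the work, as an engineer would, in place of code of your own. Each camera call takes 0.05 s, during which the arm holds its last target.

## Working session

There is one attempt and no reset: what is moved stays moved. The work goes in short steps, Python scripts to look and compute and a shell command to move; the robot and the scene stay as the last step left them, time stands still between calls to the robot, and variables do not carry over. Pictures are saved under pics/ and viewed, and the job is handed in when it is done.

```bash
ls; mkdir -p pics; python3 - <<'E'
from station import read_state, viewer, ticket, manip
import cv2
s=read_state(); print(s); print([a for a in dir(manip) if a[0]!='_'], manip.grasp_offset)
for n in ("side","top","wrist"):
    im=viewer.camera(n); cv2.imwrite(f"pics/{n}0.png",im[:,:,::-1]); c=viewer.calibration(n); print(n,c)
E
```

```text
pics
{'time': 0.0, 'joints': array([-9.55428365e-01,  2.55718518e-01,  1.06957243e-01, -4.69976794e-04,
       -1.42389692e+00, -2.84582824e-01]), 'qvel': array([-0.00020976, -0.00049746, -0.00029063,  0.00177832,  0.0003299 ,
        0.00111631]), 'effort': array([ 2.37283275e-04, -3.86619616e+01,  2.37940013e+01,  5.36514312e+00,
       -6.13256663e-03, -1.37644204e-05]), 'position': array([ 0.17850373, -0.51968151,  0.23039283]), 'eef_rot': array([-1.44683432,  1.03307967,  1.44969061]), 'ft_force': array([ 0.26400722,  0.6065207 , -0.39634   ]), 'wrist_torque': array([-0.03210647, -0.02961096,  0.02738001]), 'opening': 0.08533297549793342}
['PlanningError', 'grasp_offset'] -0.0187
side {'mtx': array([[539.39528715,   0.        , 280.05757672],
       [  0.        , 539.39528715, 208.98567644],
       [  0.        ,   0.        ,   1.        ]]), 'dist': array([-0.14724577,  0.        ,  0.        ,  0.        ,  0.        ]), 'R': array([[-0.85813243, -0.5130816 ,  0.01886807],
       [-0.34556056,  0.5499921 , -0.76032664],
       [ 0.37973232, -0.658981  , -0.64926682]]), 't': 
[... 280 characters left out ...]
     ]), 'R': array([[-0.02812826, -0.99933648, -0.02313859],
       [-0.98989857,  0.03106554, -0.13833203],
       [ 0.13895906,  0.01901381, -0.99011558]]), 't': array([0.01101946, 0.49742826, 1.28796873])}
wrist {'mtx': array([[369.59906683,   0.        , 277.87797601],
       [  0.        , 369.59906683, 212.09748529],
       [  0.        ,   0.        ,   1.        ]]), 'dist': array([-0.02665041,  0.        ,  0.        ,  0.        ,  0.        ]), 'R': array([[-3.23585378e-01,  9.46198561e-01,  8.87038196e-04],
       [ 9.07565815e-01,  3.10108153e-01,  2.83120512e-01],
       [ 2.67613143e-01,  9.24187032e-02, -9.59083932e-01]]), 't': array([ 0.54824878, -0.03675276,  0.37777676])}
```

View pics/top0.png

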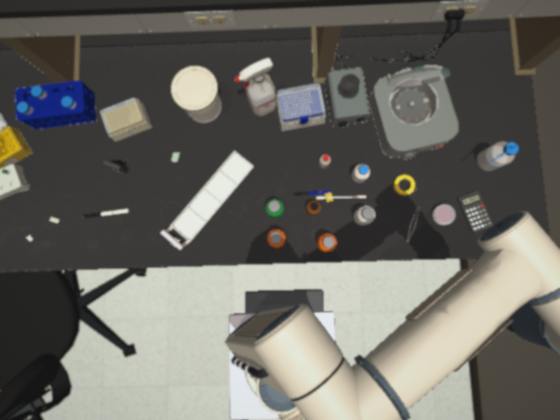

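View pics/side0.png

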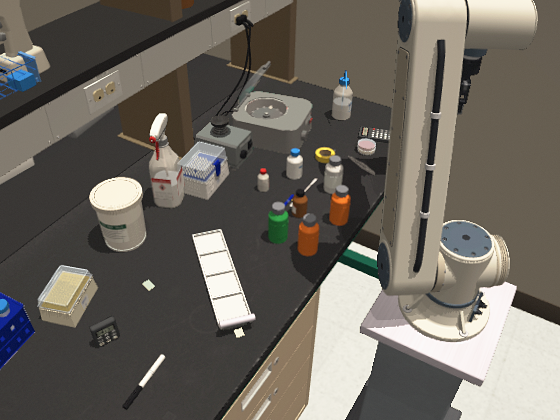

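View pics/wrist0.png

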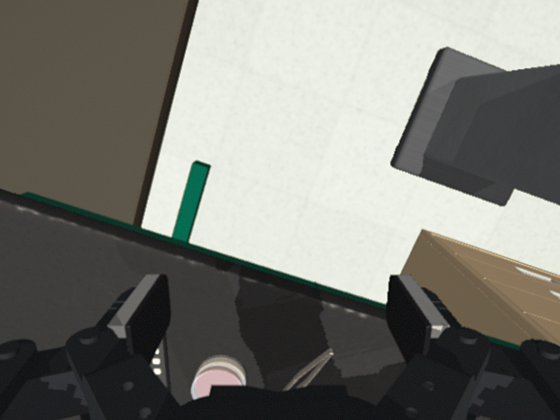

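```bash
python3 - <<'E'
import cv2
a=cv2.imread("pics/top0.png")[140:260,250:430]; cv2.imwrite("pics/cropt.png",cv2.resize(a,None,fx=4.4,fy=4.4,interpolation=2))
a=cv2.imread("pics/side0.png")[135:265,240:390]; cv2.imwrite("pics/crops.png",cv2.resize(a,None,fx=4.5,fy=4.5,interpolation=2))
a=cv2.imread("pics/top0.png")[140:260,140:280]; cv2.imwrite("pics/croptr.png",cv2.resize(a,None,fx=4.5,fy=4.5,interpolation=2))
E
```

```text
(no output)
```

View pics/cropt.png

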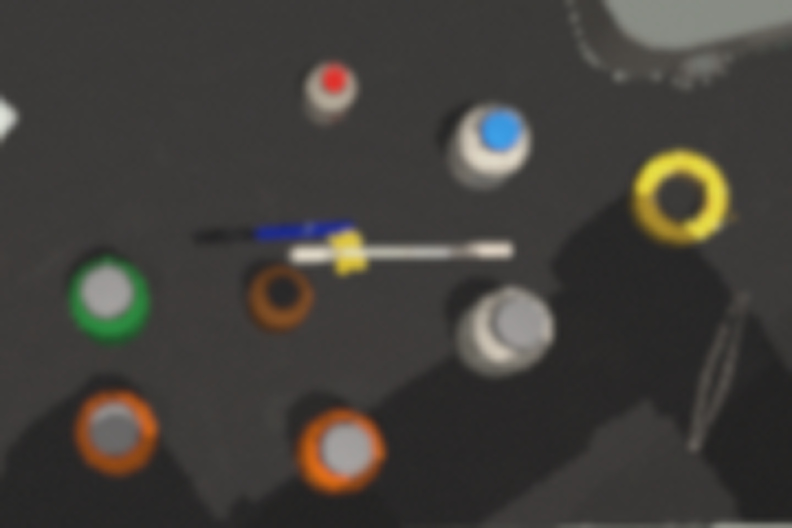

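View pics/crops.png

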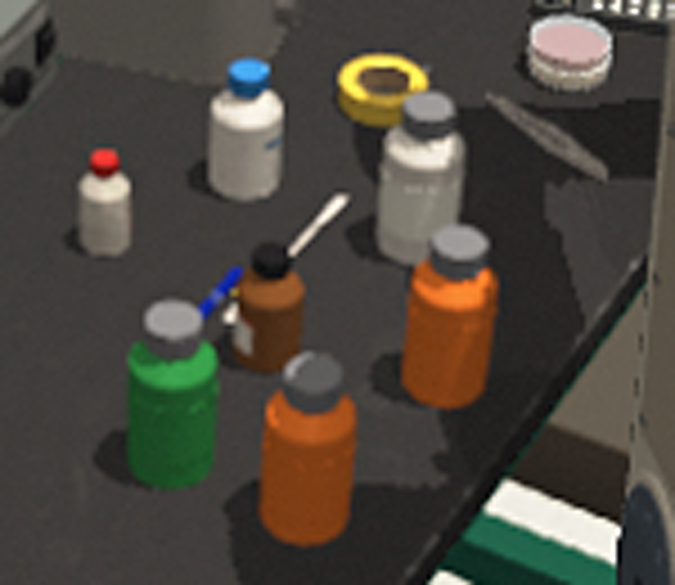

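View pics/croptr.png

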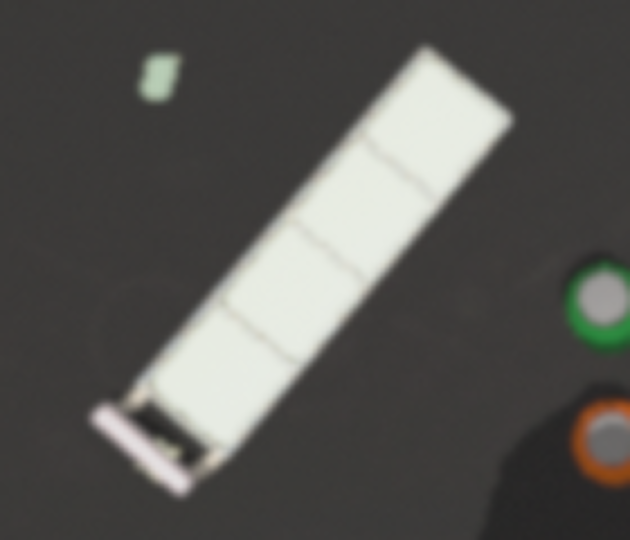

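Candidates in the top view: tall = white with grey cap (365,214), while green (275,207) and orange (277,238) and (327,242) are decoys. Large = blue cap (361,172), not the wash bottle at (497,155). Medium = brown with black cap (313,207). Small = red cap (325,160). The crops confirm these. The tray handle is at the lower-left end, about (175,238).

```bash
cat > h.py <<'E'
import numpy as np, cv2
from station import read_state, viewer
def ray(c,px,z):
    p=cv2.undistortPoints(np.array([[px]],float),c['mtx'],c['dist'])[0,0]
    d=c['R'].T@np.array([p[0],p[1],1.]); o=-c['R'].T@c['t']
    return (o+d*(z-o[2])/d[2])[:3]
def proj(c,X):
    r,_=cv2.Rodrigues(c['R']); return cv2.projectPoints(np.array([X],float),r,c['t'],c['mtx'],c['dist'])[0][0,0]
def masks(im,kind):
    h=cv2.cvtColor(im,cv2.COLOR_RGB2HSV).astype(int); H,S,V=h[...,0],h[...,1],h[...,2]
    return {'blue':(H>98)&(H<112)&(S>120)&(V>130),'red':((H<5)|(H>174))&(S>130)&(V>120),'grey':(S<40)&(V>95)&(V<185),
     'yellow':(H>22)&(H<33)&(S>120),'orange':(H>5)&(H<17)&(S>120)&(V>60),'white':(S<45)&(V>190),'black':V<35,'pen':(H>112)&(H<130)&(S>120)}[kind]
def cent(im,kind,box):
    m=masks(im,kind); x0,y0,x1,y1=box; q=np.zeros_like(m); q[y0:y1,x0:x1]=m[y0:y1,x0:x1]
    n,l,s,c=cv2.connectedComponentsWithStats(q.astype(np.uint8)); i=1+np.argmax(s[1:,4]); return c[i],s[i]
E
python3 - <<'E'
from h import *
ims={n:cv2.imread(f"pics/{n}0.png")[:,:,::-1].copy() for n in("top","side")}
C={n:viewer.calibration(n) for n in ims}
for nm,k,z,bt,bs in [('tall','grey',.112,(353,200,380,225),(322,150,345,170)),('large','blue',.093,(350,160,375,185),(285,145,305,160)),
  ('small','red',.069,(315,150,335,170),(255,165,272,176)),('tape','yellow',.019,(390,170,420,200),(310,143,340,166)),
  ('medbody','orange',.05,(303,196,322,217),(290,190,312,220)),('medcap','black',.081,(305,197,320,214),(294,187,306,199)),
  ('O1','grey',.112,(268,228,288,246),(302,212,320,228)),('O2','grey',.112,(318,232,338,252),(334,184,352,200)),('G','grey',.112,(265,198,285,217),(270,200,288,216))]:
    for n,b in(('top',bt),('side',bs)):
        try:
            c,s=cent(ims[n],k,b); print(nm,n,c.round(1),s,ray(C[n],c,z).round(4))
        except Exception as e: print(nm,n,e)
m=masks(ims['top'],'white'); q=np.zeros(m.shape,np.uint8); q[145:260,150:258]=m[145:260,150:258]
q=cv2.morphologyEx(q,cv2.MORPH_CLOSE,np.ones((5,5)))
cs,_=cv2.findContours(q,0,2)
for c in cs:
    if cv2.contourArea(c)<100: continue
    P=np.array([ray(C['top'],p[0],.011)[:2] for p in c],np.float32)
    r=cv2.minAreaRect(P); print('tray',cv2.contourArea(c),r, cv2.boxPoints(r).round(4).tolist())
for nm,p in [('handleTop',(175,238)),]: print(nm,ray(C['top'],p,.045))
for n,px in [('spat1',(315,197)),('spat2',(366,197)),('penA',(294,194)),('penB',(330,191))]: print(n,ray(C['top'],px,.005).round(3))
E
```

```text
tall top [365.1 214.3] [355 205  21  19 287] [ 0.4302 -0.2514  0.112 ]
tall side [335.2 158.3] [330 155  11   7  61] [ 0.4299 -0.26    0.112 ]
large top [363.2 169.2] [360 166   8   8  51] [ 0.5649 -0.2567  0.093 ]
large side [294.9 150.3] [291 148   9   6  40] [ 0.5609 -0.2573  0.093 ]
small top [325.6 157.4] [323 155   6   6  25] [ 0.6098 -0.1502  0.069 ]
small side [262.5 169.7] [260 168   6   5  23] [ 0.6077 -0.1504  0.069 ]
tape top [405.  183.2] [393 174  23  21 247] [ 0.5317 -0.396   0.019 ]
tape side [323.9 151.1] [315 147  20  10  78] [ 0.5313 -0.3999  0.019 ]
medbody top [313. 208.] [307 200  14  15 124] [ 0.4598 -0.1075  0.05  ]
medbody side [300.  205.5] [293 195  15  23 256] [ 0.4464 -0.0873  0.05  ]
medcap top attempt to get argmax of an empty sequence
medcap side [299.4 194.1] [296 192   8   5  28] [ 0.4544 -0.0958  0.081 ]
O1 top [275.5 237.2] [271 233  10  10  74] [0.3723 0.006  0.112 ]
O1 side [305.8 215.6] [303 213   7   7  20] [0.3812 0.0048 0.112 ]
O2 top [328.2 241.6] [324 237  10  10  81] [ 0.3557 -0.1429  0.112 ]
O2 side [340.3 187.9] [334 184  15   9 104] [ 0.3568 -0.1434  0.112 ]
G top [273.8 205.9] [269 201  11  11 101] [0.4622 0.0084 0.112 ]
G side [277.9 205.7] [272 202  13   9  94] [0.4601 0.009  0.112 ]
tray 2240.0 ((0.510221004486084, 0.20622393488883972), (0.07623291015625, 0.3130614757537842), 48.87078857421875) [[0.36719998717308044, 0.28049999475479126], [0.6031000018119812, 0.07460000365972519], [0.6531999707221985, 0.13199999928474426], [0.4174000024795532, 0.3379000127315521]]
handleTop [0.38218254 0.31095279 0.045     ]
spat1 [ 0.499 -0.118  0.005]
spat2 [ 0.494 -0.276  0.005]
penA [ 0.511 -0.053  0.005]
penB [ 0.517 -0.165  0.005]
```

```bash
python3 - <<'E'
from h import *
from scipy.spatial.transform import Rotation as Ro
s=read_state(); R=Ro.from_rotvec(s['eef_rot']).as_matrix(); print(R.round(3), np.degrees(np.arctan2(R[1,2],R[0,2])))
c=viewer.calibration('top'); cs=viewer.calibration('side')
f=lambda u,v,k=4.4,o=(250,140):((u+.5)/k-.5+o[0],(v+.5)/k-.5+o[1])
print('tall',ray(c,f(521,319),.112),'med',ray(c,f(283,293),.081))
print('tall/med side',ray(cs,f(430,107,4.5,(240,135)),.110),ray(cs,f(271,254,4.5,(240,135)),.079))
g=lambda u,v:ray(c,f(u,v,4.5,(140,140)),.013)[:2]
P={152:[],}
for y,a,b in [(-154,(425,47),(513,118)),(-76,(363,138),(438,197)),(0,(293,217),(368,280)),(76,(220,298),(297,362))]:
    A,B=g(*a),g(*b); print(y,A.round(4),B.round(4),((A+B)/2).round(4),np.linalg.norm(A-B))
A,B=[ray(c,f(*q,4.5,(140,140)),.042)[:2] for q in((100,415),(182,485))]; print('handle',A,B,(A+B)/2)
E
```

```text
[[-0.001 -0.946 -0.325]
 [ 0.001 -0.325  0.946]
 [-1.     0.     0.001]] 108.94929499092335
tall [ 0.43611803 -0.25995664  0.112     ] med [ 0.46145136 -0.10859605  0.081     ]
tall/med side [ 0.43083476 -0.26200509  0.11      ] [ 0.46116784 -0.11034533  0.079     ]
-154 [0.6563 0.1328] [0.6033 0.0718] [0.6298 0.1023] 0.0808553360417346
-76 [0.5924 0.1772] [0.5488 0.1252] [0.5706 0.1512] 0.06784913331871768
0 [0.5379 0.2266] [0.492  0.1747] [0.515  0.2007] 0.06932404377779892
76 [0.4827 0.2776] [0.4365 0.2243] [0.4596 0.251 ] 0.07049640320538107
handle [0.4021619  0.35185188] [0.3536977  0.29629144] [0.3779298  0.32407166]
```

```bash
python3 -m crank '[[0.022,0.022,0,0,0,10],[0.022,0.022,0,0,0,10],[0.022,0.022,0,0,0,10],[0.022,0.022,0,0,0,10],[0.022,0.022,0,0,0,10],[0.022,0.022,0,0,0,10],[0.022,0.022,0,0,0,10],[0.022,0.022,0,0,0,10],[0.022,0.022,0,0,0,10],[0.022,0.022,0,0,0,10],[0.022,0.022,0,0,0,10],[0.022,0.022,0,0,0,10]]' 100
cat > st.py <<'E'
from h import *
import sys
from scipy.spatial.transform import Rotation as Ro
s=read_state(); R=Ro.from_rotvec(s['eef_rot']).as_matrix()
print('t',round(s['time'],2),'pos',s['position'].round(4),'yaw',np.degrees(np.arctan2(R[1,2],R[0,2])).round(1),'x',R[:,0].round(3),'q',s['joints'].round(2),'f',s['ft_force'].round(1),'op',round(s['opening'],4))
if len(sys.argv)>2:
    G=dict(tall=(.4345,-.261),large=(.563,-.257),med=(.4613,-.1095),small=(.609,-.1503),b1=(.4285,.2758),b2=(.4858,.2259),b3=(.5432,.1761),b4=(.6006,.1262))
    print('to go',(np.array(G[sys.argv[2]])-s['position'][:2]).round(4))
if len(sys.argv)>1 and sys.argv[1]!='-':
    n=sys.argv[1].split('_')[0]; im=viewer.camera(n); cv2.imwrite(f'pics/{sys.argv[1]}.png',im[:,:,::-1])
E
python3 st.py wrist_1 tall
```

```text
time: 1.65
position: [0.4471, -0.2459, 0.2264]
eef_rot: [1.663, 0.828, -1.679]
ft_force: [-0.3, -0.3, 0.2]
opening: 0.0854
t 1.65 pos [ 0.4471 -0.2459  0.2264] yaw -127.3 x [-0.008 -0.003 -1.   ] q [-0.19  0.18 -0.    0.01 -1.4   1.11] f [-0.3 -0.3  0.2] op 0.0854
to go [-0.0126 -0.0151]
```

View pics/wrist_1.png

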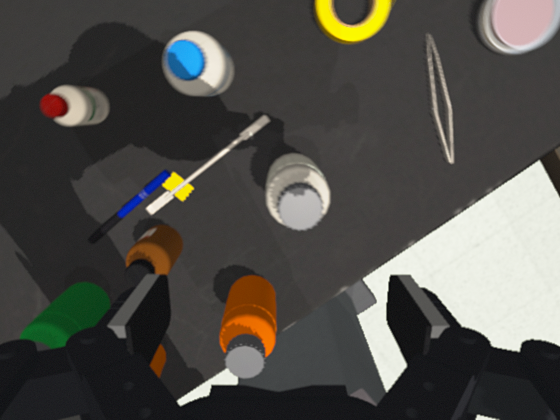

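```bash
python3 - <<'E'
from h import *
c=viewer.calibration('wrist')
print('tcp px',proj(c,[.4471,-.2459,.112]))
for n,X in dict(tall=(.4345,-.261,.112),med=(.4613,-.1095,.081),large=(.563,-.257,.093)).items(): print(n,proj(c,X))
E
```

```text
tcp px [281.35303956 205.81496219]
tall [308.66701746 207.11859584]
med [142.85808768 275.71299913]
large [193.61845403  60.43580951]
```

The wrist view shows the grey cap of the tall bottle at (300,209), the blue cap at (186,60), the red cap at (54,105) and the brown bottle's black cap at about (143,270). The orange decoy is at (245,360).

```bash
python3 - <<'E'
from h import *
c=viewer.calibration('wrist')
for n,p,z in (('tall',(300,209.5),.112),('large',(186,60),.093),('small',(54,105.5),.069),('med',(143,270),.081)): print(n,ray(c,p,z).round(4))
E
```

```text
tall [ 0.4368 -0.255   0.112 ]
large [ 0.5664 -0.253   0.093 ]
small [ 0.6091 -0.1462  0.069 ]
med [ 0.4652 -0.1133  0.081 ]
```

```bash
sed -i 's/tall=(.4345,-.261),large=(.563,-.257),med=(.4613,-.1095),small=(.609,-.1503)/tall=(.436,-.2585),large=(.565,-.255),med=(.462,-.11),small=(.609,-.149)/' st.py
python3 -m crank '[[-0.011,-0.0125,-0.004,0,0,-4],[0,0,0,0,0,0],[0,0,-0.03,0,0,0],[0,0,-0.03,0,0,0]]' 100; python3 st.py - tall
```

```text
time: 2.2
position: [0.4381, -0.258, 0.162]
eef_rot: [1.711, 0.777, -1.72]
ft_force: [0.3, 0.1, 0.6]
opening: 0.0854
t 2.2 pos [ 0.4381 -0.258   0.162 ] yaw -131.2 x [-0.004 -0.003 -1.   ] q [-0.22  0.21 -0.13  0.   -1.23  1.07] f [0.3 0.1 0.6] op 0.0854
to go [-0.0021 -0.0005]
```

```bash
python3 -m crank '[[-0.002,0,-0.03,0,0,0],[0,0,-0.03,0,0,0],[0,0,-0.03,0,0,0],[0,0,-0.016,0,0,0],[0,0,0,0,0,0]]' 100; python3 st.py side_2 tall
```

```text
time: 2.82
position: [0.4316, -0.2605, 0.0511]
eef_rot: [1.716, 0.772, -1.73]
ft_force: [0.6, 0.2, 1.2]
opening: 0.0855
t 2.83 pos [ 0.4316 -0.2605  0.0511] yaw -131.8 x [-0.007 -0.002 -1.   ] q [-0.23  0.3  -0.32  0.   -0.96  1.07] f [0.6 0.2 1.2] op 0.0855
to go [0.0044 0.002 ]
```

View pics/side_2.png

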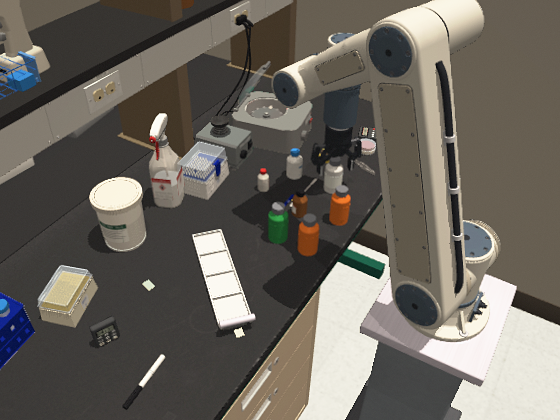

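```bash
python3 -m crank '[[0.004,0.002,-0.004,0,0,0],[0,0,0,0,0,0]]' 100; python3 -m crank '[[0,0,0,0,0,0],[0,0,0,0,0,0],[0,0,0,0,0,0],[0,0,0,0,0,0],[0,0,0,0,0,0],[0,0,0,0,0,0]]' 0; python3 st.py - tall
```

```text
time: 3.12
position: [0.4375, -0.2593, 0.0494]
eef_rot: [1.718, 0.768, -1.726]
ft_force: [1.0, 1.0, 0.0]
opening: 0.0856
time: 3.88
position: [0.4382, -0.2596, 0.0507]
eef_rot: [1.719, 0.767, -1.724]
ft_force: [-0.3, -0.1, 1.2]
opening: 0.0503
t 3.88 pos [ 0.4382 -0.2596  0.0507] yaw -131.8 x [-0.001 -0.005 -1.   ] q [-0.22  0.31 -0.31  0.01 -0.95  1.06] f [-0.3 -0.1  1.2] op 0.0503
to go [-0.0022  0.0011]
```

```bash
python3 -m crank '[[0,0,0.02,0,0,0],[0,0,0.035,0,0,0],[0,0,0.04,0,0,0],[0,0,0.04,0,0,0],[0,0,0.035,0,0,0],[0,0.03,0.005,0,0,0],[0,0.045,0,0,0,0],[0,0.045,0,0,0,0],[0,0.045,0,0,0,0],[0,0.045,0,0,0,0],[0,0.045,0,0,0,0],[0,0.045,0,0,0,0]]' 0; python3 st.py wrist_3 b1
```

```text
time: 5.38
position: [0.4334, 0.0501, 0.2265]
eef_rot: [1.723, 0.772, -1.735]
ft_force: [1.3, 0.4, -1.0]
opening: 0.0502
t 5.38 pos [0.4334 0.0501 0.2265] yaw -132.1 x [-0.008  0.002 -1.   ] q [ 0.47  0.04 -0.16 -0.01 -1.38  0.36] f [ 1.3  0.4 -1. ] op 0.0502
to go [-0.0049  0.2257]
```

View pics/wrist_3.png

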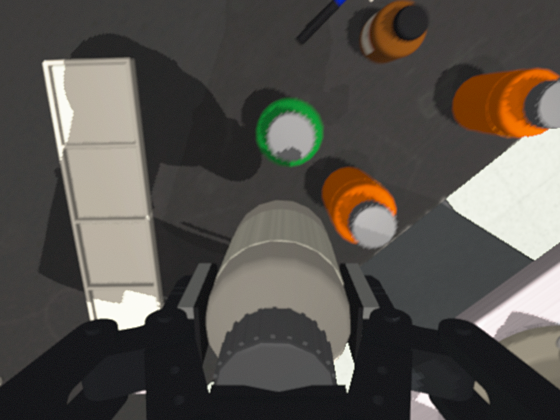

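The bottle is held upright between the pads. The tray is at left, with its far end at (44,60)-(133,58) and dividers at about rows 145, 217 and 285. I'll use these for a second tray measurement.

```bash
python3 - <<'E'
from h import *
c=viewer.calibration('wrist')
ys=[-154,-76,0,76]; pts=[]
for y,a,b in ((-154,(43,60),(134,58)),(-76,(63,147),(137,142)),(0,(75,219),(149,215)),(76,(85,287),(155,283))):
    A,B=ray(c,a,.013)[:2],ray(c,b,.013)[:2]; print(y,A.round(4),B.round(4),((A+B)/2).round(4))
for p,z in (((409,20),.081),((290,138),.112),((375,227),.112)): print(ray(c,p,z).round(4))
E
```

```text
-154 [0.6551 0.1389] [0.6001 0.0769] [0.6276 0.1079]
-76 [0.5933 0.187 ] [0.5483 0.1307] [0.5708 0.1589]
0 [0.5394 0.2356] [0.4915 0.1763] [0.5155 0.206 ]
76 [0.4835 0.2885] [0.436  0.2285] [0.4598 0.2585]
[ 0.4653 -0.0993  0.081 ]
[0.4629 0.0165 0.112 ]
[0.3731 0.0129 0.112 ]
```

```bash
sed -i 's/b1=.*b4=([^)]*)/b1=(.4287,.278),b2=(.486,.228),b3=(.5434,.178),b4=(.6008,.128)/' st.py; python3 -m crank '[[0,0.045,0,0,0,0],[0,0.045,0,0,0,0],[0,0.045,0,0,0,0],[0,0.045,0,0,0,0],[0,0.025,0,0,0,0],[0,0.01,0,0,0,0],[0,0,0,0,0,0]]' 0; python3 st.py - b1
```

```text
time: 6.3
position: [0.4303, 0.2773, 0.2231]
eef_rot: [1.716, 0.779, -1.737]
ft_force: [0.7, -0.1, -0.2]
opening: 0.0506
t 6.3 pos [0.4303 0.2773 0.2231] yaw -131.9 x [-0.013  0.003 -1.   ] q [ 0.87  0.19  0.01 -0.01 -1.39 -0.03] f [ 0.7 -0.1 -0.2] op 0.0506
to go [-0.0016  0.0007]
```

```bash
python3 -m crank '[[0,0,-0.03,0,-0.7,0],[0,0,-0.03,0,0,0],[0,0,-0.03,0,0,0],[0,0,-0.03,0,0,0],[0,0,-0.02,0,0,0],[0,0,-0.01,0,0,0],[0,0,0,0,0,0]]' 0; python3 st.py - b1
```

```text
time: 7.18
position: [0.4313, 0.2703, 0.071]
eef_rot: [1.733, 0.769, -1.726]
ft_force: [0.0, 0.8, -0.1]
opening: 0.0501
t 7.17 pos [0.4313 0.2703 0.071 ] yaw -132.3 x [ 0.002  0.005 -1.   ] q [ 0.87  0.28 -0.28 -0.   -1.   -0.03] f [ 0.   0.8 -0.1] op 0.0501
to go [-0.0026  0.0077]
```

```bash
python3 -m crank '[[-0.002,0.007,-0.004,0,0,0],[0,0,-0.004,0,0,0],[0,0,-0.003,0,0,0],[0,0,0,0,0,0]]' 0; python3 st.py side_4 b1
```

```text
time: 7.68
position: [0.4304, 0.2788, 0.0615]
eef_rot: [1.737, 0.771, -1.723]
ft_force: [-0.5, 0.1, -1.4]
opening: 0.0501
t 7.67 pos [0.4304 0.2788 0.0615] yaw -132.2 x [ 0.005  0.008 -1.   ] q [ 0.88  0.3  -0.29 -0.   -0.97 -0.05] f [-0.5  0.1 -1.4] op 0.0501
to go [-0.0017 -0.0008]
```

View pics/side_4.png

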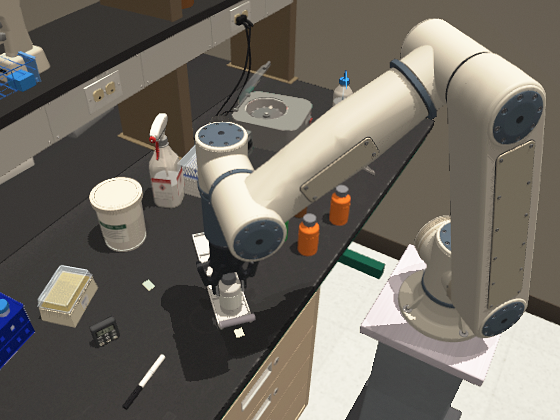

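The bottle is over the handle-end bay at about (232,295). I'll lower it gently to contact.

```bash
python3 -m crank '[[-0.001,0,-0.002,0,0,0],[0,0,-0.002,0,0,0],[0,0,-0.001,0,0,0],[0,0,0,0,0,0]]' 0; python3 st.py - b1
```

```text
time: 8.22
position: [0.4295, 0.2789, 0.0565]
eef_rot: [1.738, 0.771, -1.722]
ft_force: [1.1, 1.1, -0.3]
opening: 0.0503
t 8.22 pos [0.4295 0.2789 0.0565] yaw -132.2 x [ 0.005  0.008 -1.   ] q [ 0.88  0.3  -0.3  -0.   -0.96 -0.05] f [ 1.1  1.1 -0.3] op 0.0503
to go [-0.0008 -0.0009]
```

```bash
python3 -m crank '[[0,0,-0.001,0,0,0],[0,0,0,0,0,0]]' 0; python3 -m crank '[[0,0,0,0,0,0],[0,0,0,0,0,0],[0,0,0,0,0,0],[0,0,0,0,0,0]]' 85;  python3 st.py - large
```

```text
time: 8.48
position: [0.4296, 0.2789, 0.0556]
eef_rot: [1.738, 0.771, -1.722]
ft_force: [-0.6, 0.6, -1.6]
opening: 0.0501
time: 8.98
position: [0.43, 0.2792, 0.056]
eef_rot: [1.739, 0.771, -1.721]
ft_force: [-0.2, -0.1, 0.1]
opening: 0.0723
t 8.97 pos [0.43   0.2792 0.056 ] yaw -132.2 x [ 0.006  0.009 -1.   ] q [ 0.88  0.3  -0.3  -0.   -0.96 -0.05] f [-0.2 -0.1  0.1] op 0.0723
to go [ 0.135  -0.5342]
```

```bash
python3 -m crank '[[0,0,0.02,0,0,0],[0,0,0.035,0,0,0],[0,0,0.04,0,0,0],[0,0,0.04,0,0,0],[0,0,0.03,-0.5,0.3,0],[0.012,-0.05,0,0,0,0],[0.012,-0.05,0,0,0,0],[0.012,-0.05,0,0,0,0],[0.012,-0.05,0,0,0,0],[0.012,-0.05,0,0,0,0],[0.012,-0.05,0,0,0,0],[0.012,-0.05,0,0,0,0]]' 100; python3 st.py top_5 large
```

```text
time: 10.48
position: [0.5138, -0.0795, 0.2271]
eef_rot: [1.726, 0.769, -1.72]
ft_force: [0.7, 0.7, 0.6]
opening: 0.0855
t 10.47 pos [ 0.5138 -0.0795  0.2271] yaw -131.8 x [ 0.003  0.    -1.   ] q [ 0.15  0.19  0.02  0.   -1.39  0.69] f [0.7 0.7 0.6] op 0.0855
to go [ 0.0512 -0.1755]
```

View pics/top_5.png

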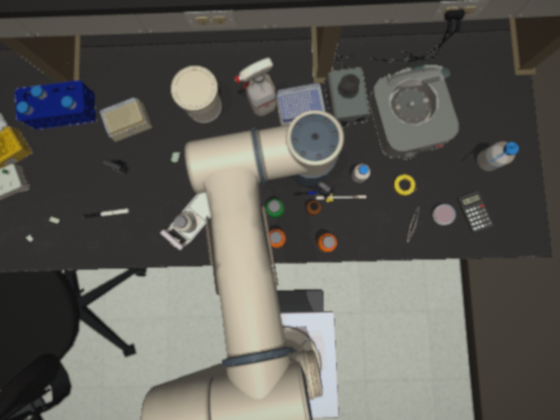

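The tall bottle stands in the handle-end bay at (184,221). Next is the large one.

```bash
python3 -m crank '[[0.014,-0.048,0,0,0,0],[0.014,-0.048,0,0,0,0],[0.014,-0.045,-0.02,0,0,0],[0.008,-0.025,-0.02,0,0,0],[0,0,-0.02,0,0,0],[0,0,0,0,0,0]]' 100; python3 st.py wrist_6 large;  python3 - <<'E'
from h import *
im=cv2.imread('pics/wrist_6.png')[:,:,::-1].copy(); c=viewer.calibration('wrist')
p,s=cent(im,'blue',(0,0,560,420)); print(p,s,ray(c,p,.093).round(4))
E
```

```text
time: 11.28
position: [0.5651, -0.2584, 0.164]
eef_rot: [1.728, 0.763, -1.726]
ft_force: [0.7, 0.8, 1.0]
opening: 0.0854
t 11.28 pos [ 0.5651 -0.2584  0.164 ] yaw -132.2 x [ 0.002 -0.002 -1.   ] q [-0.18  0.42  0.17  0.   -1.32  1.01] f [0.7 0.8 1. ] op 0.0854
to go [-0.0001  0.0034]
[275.22752809 213.60393258] [255 201  42  26 712] [ 0.5722 -0.2619  0.093 ]
```

View pics/wrist_6.png

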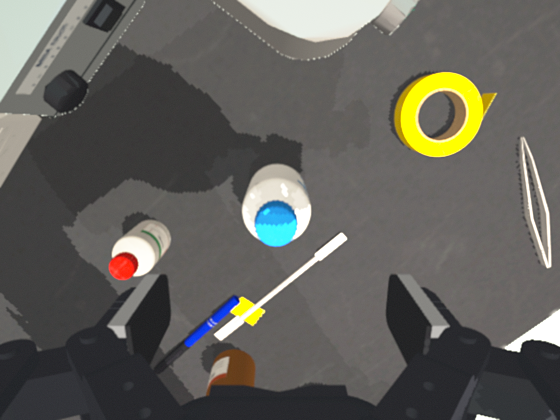

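The blue cap is centred at about (276,223), level with the jaw midline at column 277. The red cap is at (123,266).

```bash
python3 - <<'E'
from h import *
c=viewer.calibration('wrist'); print(ray(c,(276,224),.093).round(4),ray(c,(123,266),.069).round(4), proj(c,(.5651,-.2584,.093)))
E
```

```text
[ 0.567  -0.2578  0.093 ] [ 0.6108 -0.1516  0.069 ] [278.89890109 225.56033433]
```

```bash
python3 -m crank '[[0.001,0.001,-0.03,0,0,0],[0,0,-0.03,0,0,0],[0,0,-0.03,0,0,0],[0,0,-0.02,0,0,0],[0,0,-0.01,0,0,0],[0,0,0,0,0,0]]' 100; python3 st.py - large
```

```text
time: 12.08
position: [0.5723, -0.2567, 0.0524]
eef_rot: [1.732, 0.753, -1.705]
ft_force: [-0.4, 0.1, -0.1]
opening: 0.0855
t 12.07 pos [ 0.5723 -0.2567  0.0524] yaw -131.8 x [ 0.019 -0.009 -1.   ] q [-0.17  0.5  -0.    0.01 -1.05  1.01] f [-0.4  0.1 -0.1] op 0.0855
to go [-0.0073  0.0017]
```

```bash
python3 -m crank '[[-0.006,0,-0.012,0.5,1.1,0],[0,0,-0.012,0,0,0],[0,0,0,0,0,0]]' 100; python3 st.py - large
```

```text
time: 12.45
position: [0.5672, -0.2569, 0.029]
eef_rot: [1.725, 0.769, -1.721]
ft_force: [0.2, -0.1, -0.1]
opening: 0.0852
t 12.45 pos [ 0.5672 -0.2569  0.029 ] yaw -131.8 x [ 0.002 -0.001 -1.   ] q [-0.17  0.52 -0.02  0.   -1.02  1.02] f [ 0.2 -0.1 -0.1] op 0.0852
to go [-0.0022  0.0019]
```

```bash
python3 -m crank '[[-0.001,0,0,0,0,0],[0,0,0,0,0,0],[0,0,0,0,0,0],[0,0,0,0,0,0],[0,0,0,0,0,0],[0,0,0,0,0,0]]' 0; python3 st.py
```

```text
time: 13.2
position: [0.5667, -0.2572, 0.0299]
eef_rot: [1.725, 0.768, -1.72]
ft_force: [-0.5, 0.5, 1.0]
opening: 0.0454
t 13.2 pos [ 0.5667 -0.2572  0.0299] yaw -131.8 x [ 0.004 -0.001 -1.   ] q [-0.17  0.52 -0.03  0.   -1.02  1.02] f [-0.5  0.5  1. ] op 0.0454
```

```bash
python3 -m crank '[[0,0,0.02,0,0,0],[0,0,0.035,0,0,0],[0,0,0.04,0,0,0],[0,0,0.04,0,0,0],[0,0,0.03,0,0,0],[-0.008,0.04,0.005,0,0,0],[-0.01,0.05,0,0,0,0],[-0.01,0.05,0,0,0,0],[-0.01,0.05,0,0,0,0],[-0.01,0.05,0,0,0,0],[-0.01,0.05,0,0,0,0],[-0.01,0.05,0,0,0,0]]' 0; python3 st.py - b2
```

```text
time: 14.7
position: [0.493, 0.0905, 0.2026]
eef_rot: [1.729, 0.767, -1.728]
ft_force: [1.4, 0.6, -1.2]
opening: 0.0455
t 14.7 pos [0.493  0.0905 0.2026] yaw -132.2 x [-0.     0.002 -1.   ] q [ 0.49  0.17 -0.07 -0.   -1.33  0.34] f [ 1.4  0.6 -1.2] op 0.0455
to go [-0.007   0.1375]
```

```bash
python3 -m crank '[[-0.002,0.04,0,0,0,0],[-0.002,0.04,0,0,0,0],[-0.001,0.02,0,0,0,0],[0,0.01,0,0,0,0],[0,0,0,0,0,0]]' 0; python3 st.py wrist_7 b2
```

```text
time: 15.32
position: [0.486, 0.206, 0.2024]
eef_rot: [1.726, 0.77, -1.726]
ft_force: [0.2, -0.1, -0.8]
opening: 0.0456
t 15.32 pos [0.486  0.206  0.2024] yaw -132.0 x [-0.001  0.001 -1.   ] q [ 0.7   0.22 -0.01 -0.   -1.34  0.14] f [ 0.2 -0.1 -0.8] op 0.0456
to go [-0.     0.022]
```

View pics/wrist_7.png

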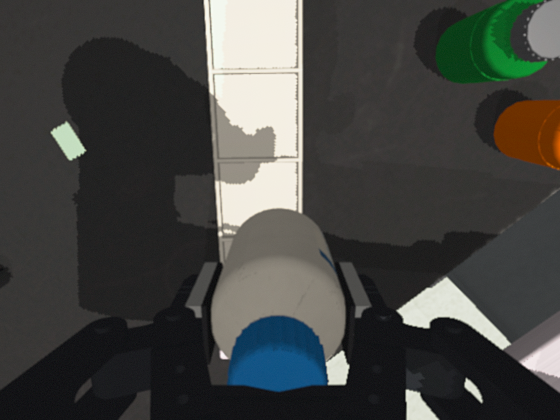

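The bottle is held straight. Dividers are visible at rows 70, 158 and about 235, and they give a static tray fix.

```bash
python3 - <<'E'
from h import *
c=viewer.calibration('wrist')
for y,a,b in ((-76,(211,72),(301,69)),(0,(216,158.5),(302,158))):
    A,B=ray(c,a,.013)[:2],ray(c,b,.013)[:2]; print(y,A.round(4),B.round(4),((A+B)/2).round(4))
E
```

```text
-76 [0.5952 0.1835] [0.5461 0.1257] [0.5706 0.1546]
0 [0.5403 0.2318] [0.489  0.1743] [0.5146 0.203 ]
```

```bash
python3 -m crank '[[0,0.014,0,0,0,0],[0,0.008,-0.02,0,0,0],[0,0,-0.03,0,0,0],[0,0,-0.03,0,0,0],[0,0,-0.03,0,0,0],[0,0,-0.02,0,0,0],[0,0,-0.01,0,0,0],[0,0,0,0,0,0]]' 0; python3 st.py - b2
```

```text
time: 16.38
position: [0.4884, 0.2269, 0.0601]
eef_rot: [1.735, 0.765, -1.727]
ft_force: [0.2, -0.2, -0.1]
opening: 0.0453
t 16.38 pos [0.4884 0.2269 0.0601] yaw -132.4 x [ 0.003  0.004 -1.   ] q [ 0.73  0.35 -0.22 -0.   -1.    0.11] f [ 0.2 -0.2 -0.1] op 0.0453
to go [-0.0024  0.0011]
```

```bash
python3 -m crank '[[-0.002,0.001,-0.012,0,0,0],[0,0,-0.006,0,0,0],[0,0,-0.003,0,0,0],[0,0,0,0,0,0],[0,0,0,0,0,0]]' 0; python3 st.py - b2
```

```text
time: 17.0
position: [0.4876, 0.229, 0.04]
eef_rot: [1.739, 0.766, -1.723]
ft_force: [-0.1, 0.0, -1.1]
opening: 0.0455
t 17.0 pos [0.4876 0.229  0.04  ] yaw -132.4 x [ 0.007  0.006 -1.   ] q [ 0.73  0.37 -0.25 -0.   -0.94  0.1 ] f [-0.1  0.  -1.1] op 0.0455
to go [-0.0016 -0.001 ]
```

```bash
python3 -m crank '[[-0.001,-0.001,-0.002,-0.3,0.3,0],[0,0,-0.002,0,0,0],[0,0,-0.001,0,0,0],[0,0,0,0,0,0]]' 0; python3 st.py - b2
```

```text
time: 17.5
position: [0.4868, 0.2281, 0.035]
eef_rot: [1.732, 0.763, -1.728]
ft_force: [-0.3, -0.4, -2.1]
opening: 0.0457
t 17.5 pos [0.4868 0.2281 0.035 ] yaw -132.4 x [ 0.002  0.001 -1.   ] q [ 0.73  0.37 -0.26  0.   -0.94  0.1 ] f [-0.3 -0.4 -2.1] op 0.0457
to go [-0.0008 -0.0001]
```

```bash
python3 -m crank '[[0,0,-0.0005,0,0,0],[0,0,0,0,0,0],[0,0,0,0,0,0],[0,0,0,0,0,0]]' 80; python3 -m crank '[[0,0,0.02,0,0,0],[0,0,0.035,0,0,0],[0,0,0.04,0,0,0],[0,0,0.04,0,0,0],[0,0,0.03,0,0,0],[0,-0.04,0.01,0,0,0],[-0.004,-0.05,0,0,0,0],[-0.004,-0.05,0,0,0,0],[-0.004,-0.05,0,0,0,0],[-0.004,-0.05,0,0,0,0],[-0.004,-0.05,0,0,0,0],[0,-0.02,0,0,0,0]]' 100; python3 st.py - med
```

```text
time: 18.0
position: [0.4873, 0.2283, 0.035]
eef_rot: [1.733, 0.763, -1.727]
ft_force: [-0.2, 0.1, 0.5]
opening: 0.0688
time: 19.5
position: [0.4643, -0.0902, 0.2165]
eef_rot: [1.732, 0.765, -1.722]
ft_force: [0.5, 1.0, 0.5]
opening: 0.0854
t 19.5 pos [ 0.4643 -0.0902  0.2165] yaw -132.2 x [ 0.005  0.001 -1.   ] q [ 0.14  0.1  -0.12 -0.   -1.35  0.69] f [0.5 1.  0.5] op 0.0854
to go [-0.0023 -0.0198]
```

```bash
python3 -m crank '[[-0.002,-0.02,-0.02,0,0,0],[0,0,-0.03,0,0,0],[0,0,0,0,0,0],[0,0,0,0,0,0]]' 100; python3 st.py wrist_8 med
```

```text
time: 20.0
position: [0.4625, -0.1131, 0.1674]
eef_rot: [1.736, 0.76, -1.721]
ft_force: [0.5, -0.3, 0.7]
opening: 0.0852
t 20.0 pos [ 0.4625 -0.1131  0.1674] yaw -132.3 x [ 0.009  0.    -1.   ] q [ 0.09  0.13 -0.21  0.   -1.22  0.74] f [ 0.5 -0.3  0.7] op 0.0852
to go [-0.0005  0.0031]
```

View pics/wrist_8.png

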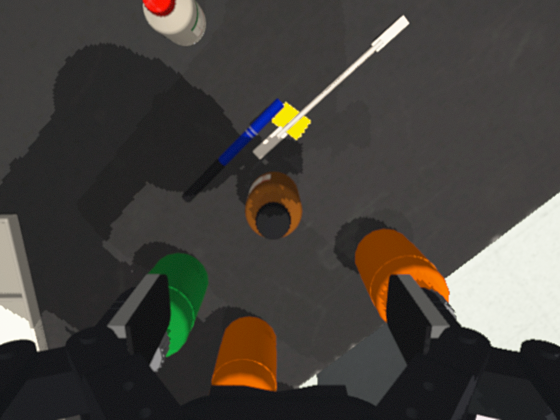

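The black cap is at (273,219), between the jaws. Green at (180,300) and orange at (400,270) lie outside the fingers.

```bash
python3 - <<'E'
from h import *
c=viewer.calibration('wrist'); print(ray(c,(273,220),.081).round(4), ray(c,(425,285),.1).round(4))
E
```

```text
[ 0.4641 -0.109   0.081 ] [ 0.3726 -0.1549  0.1   ]
```

```bash
python3 -m crank '[[0,0.003,-0.03,0,0.5,0],[0,0,-0.03,0,0,0],[0,0,-0.025,0,0,0],[0,0,-0.02,0,0,0],[0,0,0,0,0,0]]' 100; python3 st.py - med
```

```text
time: 20.68
position: [0.4677, -0.1084, 0.066]
eef_rot: [1.735, 0.762, -1.715]
ft_force: [0.6, 0.4, 0.5]
opening: 0.0853
t 20.68 pos [ 0.4677 -0.1084  0.066 ] yaw -132.1 x [ 0.012 -0.    -1.   ] q [ 0.1   0.23 -0.37  0.   -0.96  0.73] f [0.6 0.4 0.5] op 0.0853
to go [-0.0057 -0.0016]
```

```bash
python3 -m crank '[[-0.005,-0.001,-0.015,0,0.7,0],[0,0,-0.015,0,0,0],[0,0,-0.01,0,0,0],[0,0,0,0,0,0]]' 100; python3 st.py side_9 med
```

```text
time: 21.18
position: [0.4648, -0.1091, 0.0271]
eef_rot: [1.729, 0.766, -1.721]
ft_force: [-0.4, 0.7, 0.1]
opening: 0.0855
t 21.18 pos [ 0.4648 -0.1091  0.0271] yaw -132.0 x [ 0.004 -0.    -1.   ] q [ 0.1   0.28 -0.42  0.   -0.86  0.74] f [-0.4  0.7  0.1] op 0.0855
to go [-0.0028 -0.0009]
```

```bash
python3 -m crank '[[-0.002,0,-0.006,0,0,0],[0,0,0,0,0,0]]' 100; python3 -m crank '[[0,0,0,0,0,0],[0,0,0,0,0,0],[0,0,0,0,0,0],[0,0,0,0,0,0],[0,0,0,0,0,0],[0,0,0,0,0,0]]' 0; python3 st.py - b3
```

```text
time: 21.48
position: [0.4637, -0.1091, 0.022]
eef_rot: [1.731, 0.765, -1.719]
ft_force: [-0.3, 0.4, -0.5]
opening: 0.0851
time: 22.22
position: [0.4644, -0.1091, 0.0229]
eef_rot: [1.731, 0.764, -1.717]
ft_force: [0.6, -0.3, 1.8]
opening: 0.0393
t 22.23 pos [ 0.4644 -0.1091  0.0229] yaw -132.0 x [ 0.009 -0.    -1.   ] q [ 0.1   0.28 -0.43  0.   -0.85  0.74] f [ 0.6 -0.3  1.8] op 0.0393
to go [0.079  0.2871]
```

```bash
python3 -m crank '[[0,0,0.02,0,0,0],[0,0,0.035,0,0,0],[0,0,0.04,0,0,0],[0,0,0.04,0,0,0],[0,0,0.03,0,0,0],[0.012,0.04,0,0,0,0],[0.013,0.05,0,0,0,0],[0.013,0.05,0,0,0,0],[0.013,0.05,0,0,0,0],[0.013,0.045,0,0,0,0],[0.008,0.03,0,0,0,0],[0.003,0.01,0,0,0,0]]' 0; python3 st.py - b3
```

```text
time: 23.72
position: [0.5367, 0.174, 0.1908]
eef_rot: [1.73, 0.764, -1.725]
ft_force: [0.4, 0.8, -0.4]
opening: 0.04
t 23.73 pos [0.5367 0.174  0.1908] yaw -132.2 x [ 0.003  0.    -1.   ] q [ 0.59  0.3   0.06  0.   -1.33  0.24] f [ 0.4  0.8 -0.4] op 0.04
to go [0.0067 0.004 ]
```

```bash
python3 -m crank '[[0.003,0.003,-0.015,0,0,0],[0,0,-0.03,0,0,0],[0,0,-0.03,0,0,0],[0,0,-0.03,0,0,0],[0,0,-0.02,0,0,0],[0,0,-0.01,0,0,0],[0,0,0,0,0,0]]' 0; python3 st.py - b3
```

```text
time: 24.6
position: [0.5366, 0.1699, 0.0466]
eef_rot: [1.728, 0.76, -1.735]
ft_force: [-0.1, -0.9, -0.8]
opening: 0.0397
t 24.6 pos [0.5366 0.1699 0.0466] yaw -132.6 x [-0.003 -0.002 -1.   ] q [ 0.58  0.41 -0.17  0.   -1.    0.24] f [-0.1 -0.9 -0.8] op 0.0397
to go [0.0068 0.0081]
```

```bash
python3 -m crank '[[0.0065,0.008,0,0,0,1],[0,0,-0.008,0,0,0],[0,0,-0.004,0,0,0],[0,0,-0.002,0,0,0],[0,0,0,0,0,0]]' 0; python3 st.py - b3
```

```text
time: 25.22
position: [0.545, 0.1791, 0.0338]
eef_rot: [1.72, 0.774, -1.719]
ft_force: [-0.0, 0.2, -0.9]
opening: 0.04
t 25.23 pos [0.545  0.1791 0.0338] yaw -131.5 x [ 0.001 -0.001 -1.   ] q [ 0.59  0.44 -0.16  0.   -0.98  0.26] f [-0.   0.2 -0.9] op 0.04
to go [-0.0016 -0.0011]
```

```bash
python3 -m crank '[[-0.001,-0.001,-0.002,0,0,0],[0,0,-0.002,0,0,0],[0,0,-0.0015,0,0,0],[0,0,0,0,0,0]]' 0; python3 st.py - b3
```

```text
time: 25.72
position: [0.544, 0.178, 0.0283]
eef_rot: [1.72, 0.774, -1.718]
ft_force: [-0.3, 0.8, -1.3]
opening: 0.0397
t 25.73 pos [0.544  0.178  0.0283] yaw -131.5 x [ 0.001 -0.    -1.   ] q [ 0.59  0.44 -0.17  0.   -0.96  0.26] f [-0.3  0.8 -1.3] op 0.0397
to go [-0.0006 -0.    ]
```

```bash
python3 -m crank '[[0,0,-0.0005,0,0,0],[0,0,0,0,0,0],[0,0,0,0,0,0],[0,0,0,0,0,0]]' 75; python3 -m crank '[[0,0,0.02,0,0,0],[0,0,0.035,0,0,0],[0,0,0.04,0,0,0],[0,0,0.04,0,0,0],[0.003,-0.02,0.02,0,0,0],[0.008,-0.05,0,0,0,0],[0.01,-0.05,0,0,0,0],[0.01,-0.05,0,0,0,0],[0.01,-0.05,0,0,0,0],[0.01,-0.05,0,0,0,0],[0.01,-0.03,0,0,0,0],[0.005,-0.01,0,0,0,0]]' 100; python3 st.py - small
```

```text
time: 26.22
position: [0.5445, 0.1782, 0.0283]
eef_rot: [1.721, 0.774, -1.717]
ft_force: [-0.4, -0.4, -0.2]
opening: 0.0639
time: 27.72
position: [0.6101, -0.1411, 0.189]
eef_rot: [1.72, 0.775, -1.713]
ft_force: [-0.6, 0.4, 0.2]
opening: 0.0855
t 27.73 pos [ 0.6101 -0.1411  0.189 ] yaw -131.3 x [ 0.004 -0.    -1.   ] q [ 0.02  0.42  0.23  0.   -1.38  0.83] f [-0.6  0.4  0.2] op 0.0855
to go [-0.0011 -0.0079]
```

```bash
python3 -m crank '[[0,-0.008,-0.02,0,0,0],[0,0,-0.03,0,0,0],[0,0,0,0,0,0],[0,0,0,0,0,0]]' 100; python3 st.py wrist_10 small
```

```text
time: 28.22
position: [0.6112, -0.1486, 0.1395]
eef_rot: [1.721, 0.774, -1.71]
ft_force: [0.3, 0.2, 0.7]
opening: 0.0856
t 28.23 pos [ 0.6112 -0.1486  0.1395] yaw -131.2 x [ 0.007 -0.    -1.   ] q [ 0.01  0.44  0.15  0.   -1.27  0.84] f [0.3 0.2 0.7] op 0.0856
to go [-0.0022 -0.0004]
```

View pics/wrist_10.png

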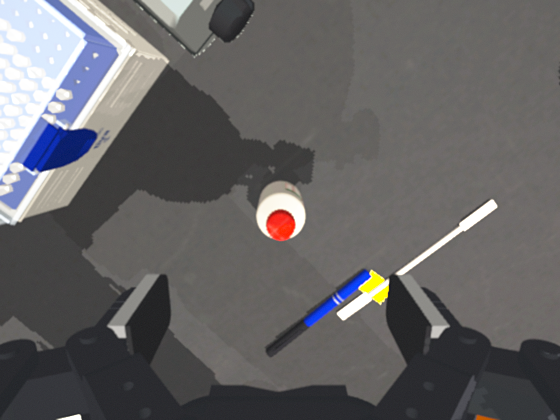

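```bash
python3 - <<'E'
from h import *
im=cv2.imread('pics/wrist_10.png')[:,:,::-1].copy(); c=viewer.calibration('wrist')
p,s=cent(im,'red',(0,0,560,420)); print(p,s,ray(c,p,.069).round(4))
E
```

```text
[279.92935636 224.61067504] [266 210  29  31 637] [ 0.6112 -0.1493  0.069 ]
```

```bash
python3 - <<'E'
from h import *
c=viewer.calibration('wrist')
for p in ((168,62),(20,222)):
  for z in (0,.07): print(p,z,ray(c,p,z).round(3))
E
python3 -m crank '[[-0.003,0,-0.02,0,0.4,0],[-0.001,0,-0.03,0,0,0],[-0.001,0,-0.02,0,0,0],[0,0,-0.01,0,0.4,0],[0,0,0,0,0,0]]' 100; python3 st.py - small
```

```text
(168, 62) 0 [ 0.738 -0.155  0.   ]
(168, 62) 0.07 [ 0.72  -0.165  0.07 ]
(20, 222) 0 [0.735 0.023 0.   ]
(20, 222) 0.07 [ 0.717 -0.031  0.07 ]
time: 28.9
position: [0.6103, -0.1473, 0.0647]
eef_rot: [1.717, 0.777, -1.711]
ft_force: [0.6, -0.2, 0.2]
opening: 0.0855
t 28.9 pos [ 0.6103 -0.1473  0.0647] yaw -131.1 x [ 0.004 -0.002 -1.   ] q [ 0.01  0.5   0.03  0.   -1.1   0.84] f [ 0.6 -0.2  0.2] op 0.0855
to go [-0.0013 -0.0017]
```

```bash
python3 -m crank '[[0,-0.002,-0.015,0,0,0],[0,0,-0.015,0,0,0],[0,0,-0.01,0,0,0],[0,0,-0.002,0,0,0],[0,0,0,0,0,0]]' 100; python3 st.py - small
```

```text
time: 29.52
position: [0.6115, -0.1496, 0.0215]
eef_rot: [1.718, 0.775, -1.708]
ft_force: [0.7, 0.2, -0.0]
opening: 0.0854
t 29.52 pos [ 0.6115 -0.1496  0.0215] yaw -131.1 x [ 0.007 -0.002 -1.   ] q [ 0.01  0.54 -0.02  0.   -1.01  0.84] f [ 0.7  0.2 -0. ] op 0.0854
to go [-0.0025  0.0006]
```

```bash
python3 -m crank '[[0,0,-0.003,0,0,0],[0,0,0,0,0,0]]' 100; python3 -m crank '[[0,0,0,0,0,0],[0,0,0,0,0,0],[0,0,0,0,0,0],[0,0,0,0,0,0],[0,0,0,0,0,0],[0,0,0,0,0,0]]' 0; python3 st.py - b4
```

```text
time: 29.78
position: [0.6119, -0.1496, 0.019]
eef_rot: [1.719, 0.775, -1.707]
ft_force: [-0.4, 0.5, -0.3]
opening: 0.0855
time: 30.52
position: [0.6126, -0.1497, 0.0199]
eef_rot: [1.72, 0.774, -1.705]
ft_force: [-0.0, 0.0, -0.4]
opening: 0.0309
t 30.52 pos [ 0.6126 -0.1497  0.0199] yaw -131.1 x [ 0.01  -0.002 -1.   ] q [ 0.01  0.54 -0.02  0.   -1.    0.84] f [-0.   0.  -0.4] op 0.0309
to go [-0.0118  0.2777]
```

```bash
python3 -m crank '[[0,0,0.02,0,0,0],[0,0,0.035,0,0,0],[0,0,0.04,0,0,0],[0,0,0.04,0,0,0],[-0.001,0.02,0.02,0,0.3,0],[-0.001,0.045,0,0,0,0],[-0.001,0.05,0,0,0,0],[-0.001,0.05,0,0,0,0],[-0.001,0.05,0,0,0,0],[-0.001,0.035,0,0,0,0],[-0.001,0.015,0,0,0,0],[0,0,0,0,0,0]]' 0; python3 st.py wrist_11 b4
```

```text
time: 32.02
position: [0.6003, 0.1232, 0.1755]
eef_rot: [1.713, 0.78, -1.721]
ft_force: [0.4, -0.5, -0.5]
opening: 0.0305
t 32.02 pos [0.6003 0.1232 0.1755] yaw -131.2 x [-0.004 -0.    -1.   ] q [ 0.46  0.4   0.18 -0.   -1.35  0.4 ] f [ 0.4 -0.5 -0.5] op 0.0305
to go [0.0005 0.0048]
```

View pics/wrist_11.png

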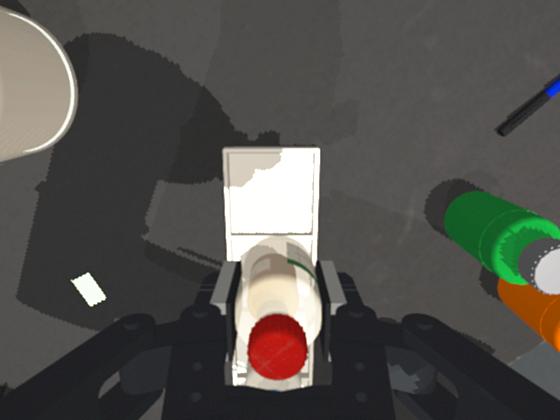

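```bash
python3 - <<'E'
from h import *
c=viewer.calibration('wrist')
for p in ((222,148),(321,148),(226,234.5),(319,234)): print(ray(c,p,.013).round(4))
E
python3 -m crank '[[0,0.006,-0.015,0,0,0],[0,0.002,-0.03,0,0,0],[0,0,-0.03,0,0,0],[0,0,-0.03,0,0,0],[0,0,-0.015,0,0,0],[0,0,0,0,0,0]]' 0; python3 st.py - b4
```

```text
[0.6567 0.1334 0.013 ]
[0.6032 0.0727 0.013 ]
[0.6002 0.1828 0.013 ]
[0.5467 0.1215 0.013 ]
time: 32.83
position: [0.5992, 0.125, 0.0482]
eef_rot: [1.716, 0.773, -1.73]
ft_force: [-0.5, 0.2, 0.1]
opening: 0.0303
t 32.83 pos [0.5992 0.125  0.0482] yaw -131.8 x [-0.007 -0.001 -1.   ] q [ 0.46  0.49 -0.02 -0.   -1.07  0.38] f [-0.5  0.2  0.1] op 0.0303
to go [0.0016 0.003 ]
```

```bash
python3 -m crank '[[0.002,0.003,-0.008,0,-0.3,0],[0,0,-0.006,0,0,0],[0,0,-0.004,0,0,0],[0,0,0,0,0,0]]' 0; python3 st.py - b4
```

```text
time: 33.33
position: [0.6033, 0.1287, 0.0318]
eef_rot: [1.725, 0.77, -1.719]
ft_force: [0.3, -0.0, 0.3]
opening: 0.0305
t 33.33 pos [0.6033 0.1287 0.0318] yaw -131.8 x [ 0.003  0.    -1.   ] q [ 0.46  0.51 -0.04  0.   -1.02  0.38] f [ 0.3 -0.   0.3] op 0.0305
to go [-0.0025 -0.0007]
```

```bash
python3 -m crank '[[-0.0015,0,-0.003,0,0,0],[0,0,-0.002,0,0,0],[0,0,-0.0015,0,0,0],[0,0,0,0,0,0]]' 0; python3 st.py - b4
```

```text
time: 33.83
position: [0.6021, 0.1289, 0.0255]
eef_rot: [1.726, 0.77, -1.718]
ft_force: [0.3, -0.0, -0.2]
opening: 0.0302
t 33.83 pos [0.6021 0.1289 0.0255] yaw -131.7 x [ 0.004  0.001 -1.   ] q [ 0.47  0.51 -0.05  0.   -1.    0.38] f [ 0.3 -0.  -0.2] op 0.0302
to go [-0.0013 -0.0009]
```

Release, lift straight up, and move aside so the cameras can see.

```bash
python3 -m crank '[[0,0,-0.001,0,0,0],[0,0,0,0,0,0],[0,0,0,0,0,0],[0,0,0,0,0,0]]' 60; python3 -m crank '[[0,0,0.02,0,0,0],[0,0,0.035,0,0,0],[0,0,0.04,0,0,0],[0,0,0.04,0,0,0],[-0.002,-0.03,0.04,0,0,0],[-0.01,-0.05,0.01,0,0,0],[-0.01,-0.05,0,0,0,0],[-0.01,-0.05,0,0,0,0],[-0.01,-0.05,0,0,0,0],[-0.01,-0.05,0,0,0,0],[-0.01,-0.05,0,0,0,0],[-0.01,-0.04,0,0,0,0]]' 60; python3 -m crank '[[-0.02,-0.04,0,0,0,0],[-0.02,-0.04,0,0,0,0],[-0.02,-0.04,0,0,0,0],[-0.02,-0.03,0,0,0,0],[0,0,0,0,0,0]]'; python3 st.py top_12; python3 st.py side_12
```

```text
time: 34.33
position: [0.6025, 0.129, 0.0249]
eef_rot: [1.727, 0.77, -1.717]
ft_force: [-0.5, -0.4, -0.8]
opening: 0.0512
time: 35.83
position: [0.5263, -0.2498, 0.2167]
eef_rot: [1.724, 0.772, -1.711]
ft_force: [1.4, -0.5, 0.9]
opening: 0.0512
time: 36.45
position: [0.4418, -0.4071, 0.2163]
eef_rot: [1.726, 0.769, -1.713]
ft_force: [-0.5, 0.7, 0.2]
opening: 0.0511
t 36.45 pos [ 0.4418 -0.4071  0.2163] yaw -131.6 x [ 0.008 -0.001 -1.   ] q [-0.49  0.36  0.21 -0.   -1.42  1.33] f [-0.5  0.7  0.2] op 0.0511
t 36.5 pos [ 0.4426 -0.4062  0.2163] yaw -131.6 x [ 0.008 -0.    -1.   ] q [-0.48  0.36  0.21 -0.   -1.42  1.33] f [-0.5  0.3 -0.4] op 0.0511
```

View pics/top_12.png

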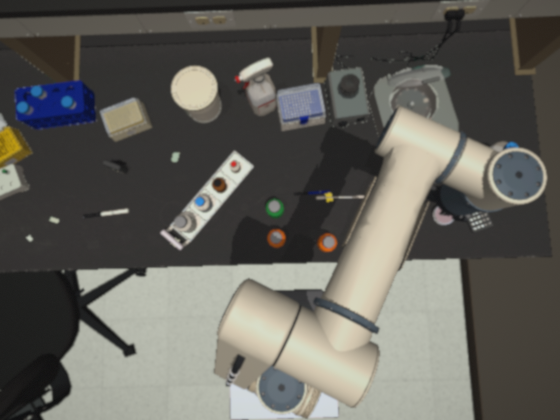

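View pics/side_12.png

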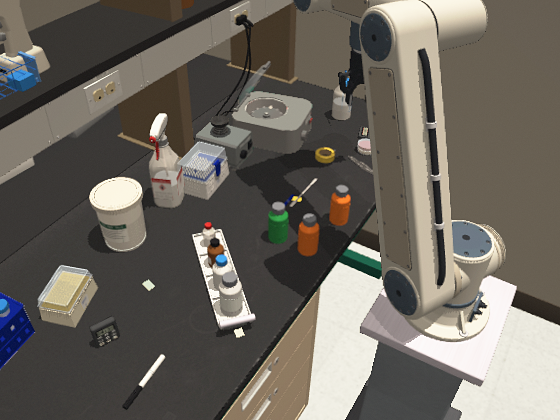

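From the handle end the tray holds tall, blue-capped, brown and red-capped, all upright, with caps at top (184,221), (201,201), (220,185) and (235,166). The spatula, pen and tape look unmoved. One numeric check before handing in.

```bash
python3 - <<'E'
from h import *
im=cv2.imread('pics/top_12.png'); cv2.imwrite('pics/c12.png',cv2.resize(im[140:250,155:260],None,fx=5,fy=5,interpolation=2))
im=cv2.imread('pics/side_12.png'); cv2.imwrite('pics/s12.png',cv2.resize(im[215:335,180:270],None,fx=5,fy=5,interpolation=2))
c=viewer.calibration('side')
t0=np.array([.515,.2025]);u=np.array([-.755,.656]);v=np.array([.656,.755])
for n in('top','side'):
  im=cv2.imread(f'pics/{n}_12.png')[:,:,::-1].copy(); c=viewer.calibration(n)
  B={'top':(155,140,260,250),'side':(190,215,260,300)}[n]
  for k,z in(('blue',.098),('red',.074)):
    p,_=cent(im,k,B); d=ray(c,p,z)[:2]-t0; print(n,k,p.round(1),'tray x,y',(d@v).round(4),(d@u).round(4))
E
```

```text
top blue [199.2 201. ] tray x,y -0.0015 0.0383
top red [233.1 163.4] tray x,y -0.0002 -0.1121
side blue [220.9 258.4] tray x,y -0.0013 0.0413
side red [207.7 224.1] tray x,y -0.0016 -0.111
```

View pics/c12.png

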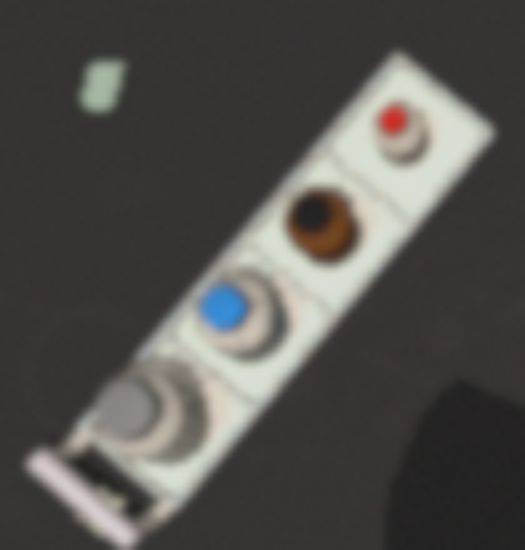

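View pics/s12.png

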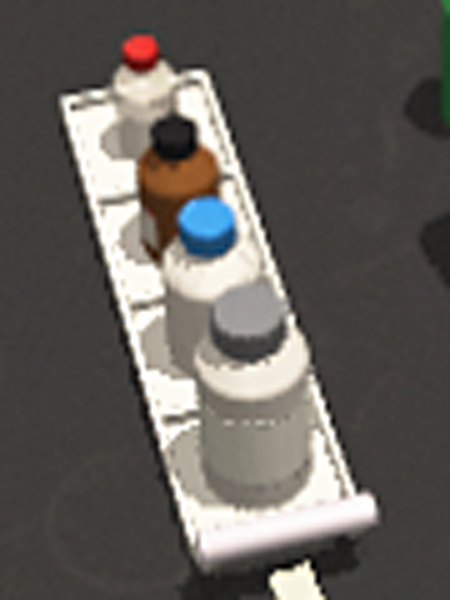

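Each bottle stands upright in its own bay.

```bash
python3 -c "
from station import ticket; print(ticket.finish_job())"
```

```text
the job is handed in; nothing more can be done
None
```

All four bottles are in the tray, and I handed the job in at about 36.5 s of the 112 s limit. From the handle end the order is tall (grey cap), large (blue), medium (brown) and small (red). I gripped each one across its body, lowered it to the bay floor and released it.

- **Bottle positions:** in the last top and side pictures all four look upright, each inside its own bay. The blue and red caps measured within 4 mm of their bay centres. I judged the tall and medium bottles from the pictures and from where the gripper let go, which was about 1 to 2 mm from the planned spot. I did not measure tilt or underside height.
- **Other objects:** the spatula, pen and tape roll look unmoved, but I did not measure how far they might have shifted. The gripper was clear of everything.
- **Disagreements:** the wrist camera read up to about 8 mm off the top camera in one picture, taken while the arm was still moving. Pictures with the arm still agreed to within a few millimetres. No other check failed.

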